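# Riddle the ironstone pebbles

## Task

Take the knob of the bench riddle, the one with the slotted tray and pebbles on it, and shake the tray from side to side until all three small pebbles have dropped through into the pan below. Only then tip the tray up by its knob so that both large pebbles roll off its far end into the bin behind, lay the tray flat again and let go. Leave the blank pan beside it, which has the same knob, where it is.

Things in the scene. Friction and masses are not known exactly. Their poses are not given: they have to be found in the camera images.
- riddle: aluminium bench riddle, fixed, 320 mm long (x), 250 mm wide (y). Origin on the counter under the middle of its fine pan; x points from the knob end to the bin, away from the robot; z up. The sieve tray above the pan is 172 x 151 mm inside, walls 30 mm, far end open; floor of four bars along x, 22 mm wide, tops 65 mm above the counter, with 21 mm slots (middles at y = -43, 0, 43 mm).
- fine_pan (a point): centre of the floor of the fine pan under the sieve tray: riddle x -100 to 88 mm, 246 mm wide, floor 4 mm above the counter, walls 34 to 40 mm high.
- coarse_bin (a point): centre of the floor of the coarse bin behind the tray's far end: riddle x 88 to 216 mm, 246 mm wide, floor 4 mm above the counter, partition to the fine pan 40 mm, far wall 90 mm high.
- knob (a point): centre of the tray's black barrel knob, 30 mm diameter, 26 mm long along riddle y with flat ends to pinch, on a 9 mm post at the tray's near end (riddle x = -94 mm, 140 mm above the counter at rest). Clear all round: the tray's walls end 45 mm lower. It can turn about y between fingers that stay upright while the tray is tipped. Tray and pebbles need a firm grip, 20 to 30 N.
- tray_slide (a joint): sideways position of the tray in m along riddle y, -0.030 to 0.030 between hard stops, 0 = middle (the start). Moves with 1 N plus slight damping. Brisk strokes of about 50 mm in 0.3 s or less roll the small pebbles off the bars; slow ones just carry them along.
- tray_tip (a joint): tip angle of the tray in rad, 0 = flat on its stop (the start), up to 1.0 with the knob end raised. The hinge runs along riddle y at x = 86 mm, 65 mm above the counter; flat, the knob is 180 mm nearer than the hinge and 75 mm above it. The tray (0.45 kg) falls back flat if let go.
- small_a_center (a point): rounded brown ironstone pebble, 16 mm across, 11 g, lying at the start on one of the bars of the sieve tray; the point is its centre. It rolls when the tray under it is jerked sideways, and then drops through a slot.
- small_b_center (a point): rounded brown ironstone pebble, 16 mm across, 11 g, lying at the start on one of the bars of the sieve tray; the point is its centre. It rolls when the tray under it is jerked sideways, and then drops through a slot.
- small_c_center (a point): rounded brown ironstone pebble, 16 mm across, 11 g, lying at the start on one of the bars of the sieve tray; the point is its centre. It rolls when the tray under it is jerked sideways, and then drops through a slot.
- large_a_center (a point): rounded brown ironstone pebble, 36 mm across, 100 g, lying at the start in one of the slots of the sieve tray, too wide to pass; the point is its centre. It rolls along its slot and off the far end when the tray is tipped beyond about 30 degrees.
- large_b_center (a point): rounded brown ironstone pebble, 36 mm across, 100 g, lying at the start in one of the slots of the sieve tray, too wide to pass; the point is its centre. It rolls along its slot and off the far end when the tray is tipped beyond about 30 degrees.
- blank_pan: bystander: loose aluminium pan, 170 x 160 mm, 38 mm high, 0.8 kg, plain closed floor and empty, with the same black knob (centre at pan x = -91 mm, 87 mm up). Origin under its centre. It stands beside the riddle, left or right.
Mind the look-alikes: they are no part of the job. Leave any purple look-alike of the part that bears large_a_center alone.

How it is judged (in metres and radians):
On the way, in this order (a step that is already met when the one before it is completed fails the run):
1. all three small pebbles have been shaken through into the fine pan (z of each of small_a_center, small_b_center, small_c_center in the frame of riddle below 0.035 m and x of small_a_center in the frame of riddle between -0.1 and 0.088 m and y of small_a_center in the frame of riddle between -0.123 and 0.123 m and x of small_b_center in the frame of riddle between -0.1 and 0.088 m and y of small_b_center in the frame of riddle between -0.123 and 0.123 m and x of small_c_center in the frame of riddle between -0.1 and 0.088 m and y of small_c_center in the frame of riddle between -0.123 and 0.123 m), for 0.2 s.
2. both large pebbles have been tipped into the coarse bin (z of each of large_a_center, large_b_center in the frame of riddle below 0.05 m and x of large_a_center in the frame of riddle between 0.088 and 0.216 m and y of large_a_center in the frame of riddle between -0.123 and 0.123 m and x of large_b_center in the frame of riddle between 0.088 and 0.216 m and y of large_b_center in the frame of riddle between -0.123 and 0.123 m), for 0.2 s.
At the end, for the whole second after the job is handed in: The three small pebbles lie in the fine pan under the tray, the two large ones in the coarse bin behind it, and the tray lies flat again (within 0.08 rad) (all of step 1 and all of step 2 and value of joint tray_tip below 0.08 rad); the robot touches nothing.
It fails at once if the tray is tipped by more than 0.25 rad while a small pebble is still on it (value of joint tray_tip above 0.25 rad and z of any of small_a_center, small_b_center, small_c_center in the frame of riddle above 0.05 m).
It fails at once if the blank pan is moved by more than 20 mm (distance of blank_pan from where it was at the start of the episode above 0.02 m).
It also fails if it takes over 45 s, if anything falls off the work surface, if the arm or the gripper's body presses on something with over 40 N, if the wrist force passes 120 N, or if a joint passes its speed limit or range.

## Robot

A 6-joint arm with a two-finger parallel gripper is mounted at the origin on the work surface. World frame = base frame: x ahead of the robot, y to its left, z up, the work surface at z = 0. Lengths are in mm, angles in rad, forces in N, time in s.
With the tool pointing down it reaches from about 375 to 825 mm from the base axis. Payload 5.5 kg.
Tool frame: the origin (TCP) lies at the very end of the fingers, on their centre line; the grasp point (between the pads) lies 19 mm behind it; x points along the fingers, y is the direction in which the jaws open and shut, and the axes are right-handed (so a half turn about x gives the same grasp; the last joint's range is limited). The gripper opens to 85 mm and grips with 20 to 120 N. Pads are 22 mm wide; open, the fingers measure 114 mm over their backs; the gripper's body (76 mm by 85 mm) begins 54 mm behind the grasp point. The pads swing forward as they close: fully open they stand 13 mm farther back than shut.
Start: joints at [1.21, 0.314, -0.047, 1.21, 0, 1.571], TCP at [211.81, 561.365, 207.399] pointing down, gripper open.
Joint ranges: [-2.67, 2.67], [-0.69, 1.73], [-1.03, 1.25], [-2.08, 2.16], [-1.42, 1.45], [-3.14, 3.14]. Speed limits (rad/s): [2.39, 2.39, 3.01, 3.14, 3.14, 3.14].

## Interface

Orientations are given as a rotation vector (axis times angle).
In Python, from bench import ctrl gives the robot as it stands.
- The arm moves only by the shell command python3 -m pendant 'ROWS'. ROWS is JSON, a list of rows, each a list of 7 numbers: the opening in per cent of the stroke, from 0 (shut) to 100 (fully open), then the shift along the tool's x, y, z in cm, then the turn, a rotation vector about the tool's x, y, z in rad. In form: [[hand, x, y, z, rx, ry, rz], ...]. A call has 1 to 10 rows; each row shifts and turns the commanded pose from where the row before left it, along the tool's axes as they then stand; what a row does not reach is not made up. A row lasts 1/10 s, in which the tool goes at most 50 mm and 8.59 degrees, less where a joint would pass 70% of its speed; a pose out of reach is approached as far as the arm can. A call with a gripper value outside its range is refused whole. The fingers move at their own pace and stop on an object; the grip force is fixed at half the most. Time passes only in rows, so rows that do not move let the fingers close. It gives the time, the measured TCP pose, the force and the opening at its end, in the units of the state.
- ctrl.get_obs(): the state, without advancing time (a new reading comes with each control period).
- ctrl.capture(name): name is "side" or "top"; returns a dict with "frame" (400x640x3 uint8, red, green, blue), "fx", "fy", "cx", "cy" (pixels), "dist" ([k1, k2, p1, p2, k3] as OpenCV has them; the pictures are not rectified), "origin" and "attitude" of the camera in the world. Camera axes: x right, y up, looking along -z (the intrinsics and any distortion apply to the point x, -y, -z); pixel columns grow to the right and rows downward; lengths in mm; the calibration is good to about 2 mm. A picture is of the moment at which its call begins. There is no depth.
- ctrl.sign_off(): hands the job in, once; it reports no verdict.
Trained networks look in a picture, given as the dict that the camera call returned (one of the last four; its "shot" number tells which), for a name from the list of things; names that differ only in an ending like _2 or _b are one class to them, and where a whole thing is asked for, a point or a joint stands for the part that bears it (a point fixed in the world has none). Each returns a list of dicts, best first, with "p" (0 to 1); they miss things now and then, are a little off and sometimes report something else, mostly with a low value. They report only what shows in the picture. A call takes as long as a camera call. They do not tell look-alikes from the thing itself.
- ctrl.boxes_of(picture, label): "box" ([centre column, centre row, width, height] in pixels, round what is visible of it).
- ctrl.silhouettes(picture, label): "mask" (400x640 bool, what is visible of it) and "box" ([centre column, centre row, width, height] in pixels, round what is visible of it).
The state is a dict: "clock": time; "joint_positions": joint angles; "qd": joint speeds; "effort": joint torques, N m; "ee_pos": TCP position; "tcp_rot": TCP orientation; "contact_force": force on the tool from outside, world axes, zero at the start; "torque": the same for the moment, N m; "width": finger opening in mm.
Only numpy, scipy, OpenCV 4.12 (cv2) and the standard library are available. Lean on these libraries where they do the work, as an engineer would, in place of code of your own. Each camera call takes 0.05 s, during which the arm holds its last target. There are 200 camera calls.

## Working session

There is one attempt and no reset: what is moved stays moved. The work goes in short steps, Python scripts to look and compute and a shell command to move; the robot and the scene stay as the last step left them, time stands still between calls to the robot, and variables do not carry over. Pictures are saved under pics/ and viewed, about 8 in all and at most 12, crops included, and the job is handed in when it is done.

```bash
mkdir -p pics; ls; cat > h.py <<'E'
import numpy as np, cv2
from bench import ctrl
from scipy.spatial.transform import Rotation as R
def cam(p):
    a=np.array(p["attitude"],float)
    Rm=a if a.shape==(3,3) else (R.from_rotvec(a).as_matrix() if a.size==3 else R.from_quat(a).as_matrix())
    K=np.array([[p["fx"],0,p["cx"]],[0,p["fy"],p["cy"]],[0,0,1.]])
    return Rm,np.array(p["origin"],float),K,np.array(p["dist"],float)
def ray(p,uv):
    Rm,o,K,d=cam(p)
    n=cv2.undistortPoints(np.array([[uv]],float),K,d)[0,0]
    return o,Rm@np.array([n[0],-n[1],-1.])
def atz(p,uv,z):
    o,v=ray(p,uv); return o+v*(z-o[2])/v[2]
def proj(p,X):
    Rm,o,K,d=cam(p)
    c=(np.atleast_2d(X)-o)@Rm*[1,-1,-1]
    return cv2.projectPoints(c,np.zeros(3),np.zeros(3),K,d)[0][:,0]
def save(p,n,crop=None,s=1):
    f=p["frame"][...,::-1]
    if crop: f=f[crop[1]:crop[3],crop[0]:crop[2]]
    cv2.imwrite("pics/"+n,cv2.resize(f,None,fx=s,fy=s,interpolation=cv2.INTER_CUBIC))
E
python3 - <<'E'
from h import *
ps={n:ctrl.capture(n) for n in("top","side")}
for n,p in ps.items():
    print(n,p["origin"],p["attitude"],p["fx"],p["dist"])
    for l in("riddle","knob","blank_pan","small_a_center","large_a_center"):
        for b in ctrl.boxes_of(p,l): print(l,round(b["p"],2),np.round(b["box"],1))
cv2.imwrite("pics/a.png",np.vstack([ps["top"]["frame"],ps["side"]["frame"]])[...,::-1][:, :])
im=cv2.imread("pics/a.png");cv2.imwrite("pics/a.png",cv2.resize(im,(480,600),interpolation=cv2.INTER_AREA))
o=ctrl.get_obs();print(o)
E
```

```text
pics
top [ 490.21537685   40.79883952 1072.60550134] [ 0.07943907 -0.04511652 -1.55975504] 503.5496020442303 [-0.00156653  0.          0.          0.          0.        ]
riddle 0.89 [278.9 167.  130.1 167.8]
knob 0.68 [275.9 198.1  86.1 103. ]
blank_pan 0.83 [416.4 208.1  89.9  93.2]
small_a_center 0.61 [289.6 219.1   5.4   7.1]
large_a_center 0.72 [192.8 187.9  17.8  17.4]
large_a_center 0.57 [298.9 185.3  19.1  17.4]
side [535.05492493 609.91224456 452.8219957 ] [ 0.03282751 -1.48768225 -2.66750125] 383.09389864460803 [0.00795761 0.         0.         0.         0.        ]
riddle 0.91 [268.7 274.9 245.8 164.6]
riddle 0.3 [320.  255.1 148.2  88.8]
knob 0.81 [318.7 255.9 146.4  90.5]
blank_pan 0.7 [338.6 190.6  88.5  59.8]
blank_pan 0.52 [319.2 255.1 145.8  92.1]
small_a_center 0.51 [348.  249.1  10.7  12.9]
large_a_center 0.87 [308.8 231.2  24.   22.7]
large_a_center 0.68 [294.2 380.8  36.9  32.7]
{'clock': 0.6, 'joint_positions': array([ 1.21003382e+00,  3.13508170e-01, -4.70841406e-02,  1.21017117e+00,
       -1.97221888e-05,  1.57077947e+00]), 'qd': array([ 0.00080821, -0.00107237, -0.0013088 ,  0.00134177, -0.00063666,
        0.00076663]), 'effort': array([-2.68215827e-04, -5.39138067e+01,  3.39894676e+01,  1.78386588e-03,
       -1.34525180e-04, -1.48799906e-06]), 'ee_pos': array([211.80558686, 561.39122252, 207.40155648]), 'tcp_rot': array([ 0.28307273,  1.55217469, -0.28302732]), 'contact_force': array([ 0.1414259 , -0.45370987,  0.62566057]), 'torque': array([-0.01592211, -0.01272074,  0.00116356]), 'width': 85.62343162414737}
```

View pics/a.png

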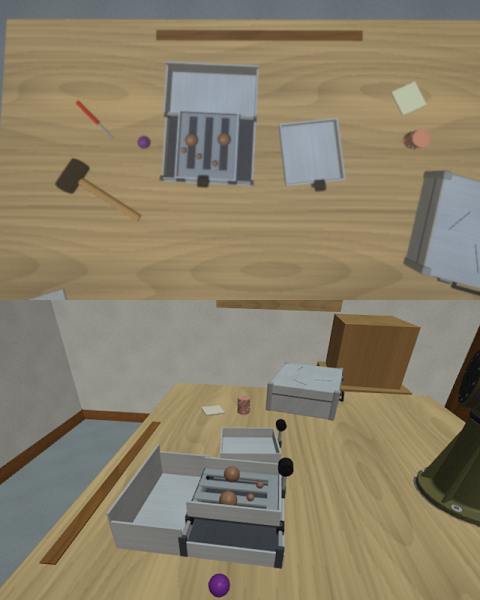

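The picture shows the riddle at full-size top pixels of about (279,167), with its knob at about (271,241). The blank pan is at (416,208) with its knob at about (425,247), and the purple ball at (193,188) is the look-alike. The tray with slots and pebbles fits the description, so its knob at top (271,241) / side (381,223) is the one meant. I'll confirm that in a crop and measure its position.

```bash
python3 - <<'E'
from h import *
ps={n:ctrl.capture(n) for n in("top","side")}
cen={}
for n,(u,v) in {"top":(271,241),"side":(381,223)}.items():
    p=ps[n];f=p["frame"].max(2)<60
    w=np.zeros_like(f);w[v-16:v+16,u-16:u+16]=1
    k,l,st,c=cv2.connectedComponentsWithStats((f&w).astype(np.uint8))
    i=1+st[1:,4].argmax();print(n,st[i],c[i]);cen[n]=st[i][:2]+(st[i][2:4]-1)/2
(o1,d1),(o2,d2)=[ray(ps[n],cen[n]) for n in("top","side")]
t=np.linalg.lstsq(np.c_[d1,-d2],o2-o1,rcond=None)[0]
print("knob",o1+t[0]*d1,o2+t[1]*d2)
p=ps["top"]
for z in(130,140,150):print(z,atz(p,cen["top"],z))
m=ctrl.silhouettes(p,"riddle")[0]["mask"].astype(np.uint8)
c=max(cv2.findContours(m,0,2)[0],key=cv2.contourArea)
print(cv2.minAreaRect(c),cv2.approxPolyDP(c,4,True)[:,0].tolist())
a=p["frame"][75:265,205:360];b=ps["side"]["frame"][190:380,130:400]
s=np.hstack([cv2.resize(a,None,fx=2.2,fy=2.2,interpolation=2),cv2.resize(b,None,fx=1.6,fy=2.2,interpolation=2)])
cv2.imwrite("pics/b.png",s[...,::-1])
E
```

```text
top [265 235  13  10  70] [271.55714286 238.02857143]
side [371 211  20  25 414] [380.35507246 222.46618357]
knob [478.97416208 139.94209662 137.47449821] [476.56273304 140.20427298 137.53128214]
130 [478.88431109 140.73454826 130.        ]
140 [479.00452115 139.67434112 140.        ]
150 [479.1247312  138.61413397 150.        ]
((278.3403625488281, 165.4552001953125), (126.27758026123047, 167.4011688232422), 2.5830206871032715) [[220, 82], [219, 189], [212, 238], [273, 249], [279, 244], [336, 247], [344, 89], [330, 84]]
```

View pics/b.png

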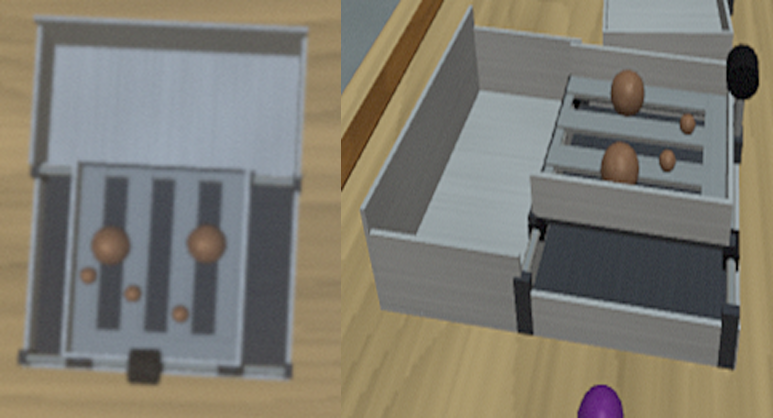

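The crop confirms it: a slotted tray with two large and three small pebbles, and the black knob at crop (144,366), i.e. full (270.5,241.5). The purple ball isn't on it. Next I'll measure the yaw and work out the approach.

```bash
python3 - <<'E'
from h import *
p=ctrl.capture("top")
g=lambda x,y:np.array([205+x/2.2,75+y/2.2])
def pr(n,a,b,z):
    A=atz(p,g(*a),z);B=atz(p,g(*b),z);d=A-B;print(n,A.round(1),B.round(1),np.linalg.norm(d).round(1),np.degrees(np.arctan2(d[1],d[0])).round(2))
pr("farwall(y dir)",(38,20),(306,30),90)
pr("bars mid",(163,180),(156,330),65)
pr("barsL",(117,178),(107,329),65)
pr("barsR",(210,182),(203,333),65)
pr("partition",(36,172),(299,182),40)
f=p["frame"].max(2)
print(f[230:254,258:284])
o=ctrl.get_obs(); print(R.from_rotvec(o["tcp_rot"]).as_matrix().round(3))
E
```

```text
farwall(y dir) [787.  248.2  90. ] [778.8   4.6  90. ] 243.7 88.08
bars mid [644.8 134.2  65. ] [507.1 138.3  65. ] 137.8 -1.71
barsL [646.4 176.6  65. ] [507.5 183.   65. ] 139.0 -2.64
barsR [643.3  90.9  65. ] [504.8  95.5  65. ] 138.5 -1.89
partition [655.4 256.9  40. ] [647.7   8.5  40. ] 248.5 88.24
[[145 146 145 143 143 142 144 143 143 144 143 143 145 141 145 144 145 146
  142 142 145 141 144 143 141 141]
 [144 146 143 144 143 145 141 144 143 143 144 145 145 144 142 141 142 145
  140 143 141 142 144 142 142 142]
 [146 143 141 146 144 141 138 137 138 136 134 132 136 134 134 135 133 136
  138 140 141 143 147 145 142 143]
 [143 144 144 144 141 138 117 106 103 104 102 107 104 105 108 103 104 112
  118 123 137 142 143 146 141 142]
 [143 145 143 144 140 123  91  70  65  65  63  68  71  67  64  70  69  74
   78  97 126 142 144 147 140 141]
 [144 146 146 147 137 112  74  59  58  53  54  56  55  51  54  56  57  57
   62  75 116 137 144 145 144 144]
 [162 156 151 151 146 110  74  55  55  59  57  55  54  53  57  52  55  52
   55  70 108 133 143 144 147 146]
 [168 163 160 159 154 111  72  
[... 1195 characters left out ...]
88  73  74  75  70  68  70  69  64  65  58  64
   77 111 141 152 156 156 155 154]
 [158 160 158 161 155 140 120 113 113 116 110 105  99  95  97  91  91  91
  103 135 151 156 158 155 156 155]
 [160 161 163 164 161 158 151 143 145 145 143 139 139 138 138 134 135 133
  139 152 157 160 158 162 159 158]
 [165 168 165 164 163 162 163 161 160 162 158 157 160 159 158 158 157 159
  158 160 159 160 162 162 162 161]
 [162 166 163 165 163 165 162 166 164 164 161 162 164 160 163 163 163 164
  163 163 163 163 163 160 163 163]
 [165 166 166 166 164 166 163 161 163 163 164 162 162 164 162 162 163 162
  164 165 162 163 163 163 160 162]]
[[ 0.     0.353  0.936]
 [ 0.     0.936 -0.353]
 [-1.     0.    -0.   ]]
```

```bash
python3 -m pendant '[[100,0,0,0,-0.11,0,0],[100,0,0,0,-0.11,0,0],[100,0,0,0,-0.11,0,0],[100,0,-4,2.7,0,0,0],[100,0,-4,2.7,0,0,0],[100,0,-4,2.7,0,0,0],[100,0,-4,2.7,0,0,0],[100,0,-4,2.7,0,0,0],[100,0,-4,2.7,0,0,0],[100,0,-4,2.7,0,0,0]]'
python3 -m pendant '[[100,0,-4,2.7,0,0,0],[100,0,-4,2.7,0,0,0],[100,0,-4,2.7,0,0,0],[100,0,0,0,0,0,0],[100,0,0,0,0,0,0]]'
python3 -c "
from h import *
o=ctrl.get_obs();M=R.from_rotvec(o['tcp_rot']).as_matrix();print(M.round(3));print((np.array([476.5,140.3,119])-o['ee_pos'])@M)"
```

```text
clock: 1.8
ee_pos: [392.9, 274.1, 207.7]
tcp_rot: [0.024, 1.57, -0.024]
contact_force: [1.1, 0.2, 0.3]
width: 85.4
clock: 2.3
ee_pos: [469.7, 152.4, 207.4]
tcp_rot: [0.027, 1.571, -0.026]
contact_force: [-0.7, 0.3, 0.9]
width: 85.3
[[-0.     0.034  0.999]
 [ 0.     0.999 -0.034]
 [-1.     0.    -0.   ]]
[ 88.36677737 -11.89062844   7.27149704]
```

```bash
python3 -m pendant '[[100,0,-1.2,0.7,0,0,0],[100,2.5,0,0,0,0,0],[100,2.5,0,0,0,0,0],[100,2.3,0,0,0,0,0],[100,1.5,0,0,0,0,0],[100,0,0,0,0,0,0],[100,0,0,0,0,0,0]]'
python3 - <<'E'
from h import *
a=ctrl.capture("top");b=ctrl.capture("side")
s=np.hstack([cv2.resize(a["frame"][190:290,215:335],None,fx=3,fy=4,interpolation=2),cv2.resize(b["frame"][150:290,310:450],(400,400),interpolation=2)])
cv2.imwrite("pics/c.png",s[...,::-1])
E
```

```text
clock: 3.0
ee_pos: [475.7, 141.7, 119.7]
tcp_rot: [0.023, 1.571, -0.023]
contact_force: [0.6, 0.2, 0.7]
width: 84.9
```

View pics/c.png

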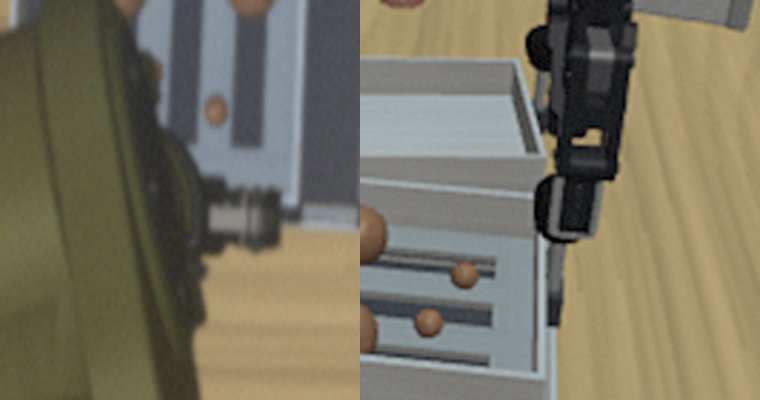

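The side crop shows the near finger pad (~(580,205)) overlapping the knob (~(563,207)), which is about right after parallax. The fingers straddle it at the correct height, so I'll close.

```bash
python3 -m pendant '[[0,0,0,0.2,0,0,0],[0,0,0,0,0,0,0],[0,0,0,0,0,0,0],[0,0,0,0,0,0,0],[0,0,0,0,0,0,0],[0,0,0,0,0,0,0],[0,0,0,0,0,0,0],[0,0,0,0,0,0,0]]'; python3 -c "
from h import *
p=ctrl.capture('side');save(p,'d.png',(130,150,450,390),2)"
```

```text
clock: 3.9
ee_pos: [478.1, 141.0, 119.9]
tcp_rot: [0.025, 1.57, -0.024]
contact_force: [-1.4, -0.9, 4.7]
width: 24.1
```

View pics/d.png

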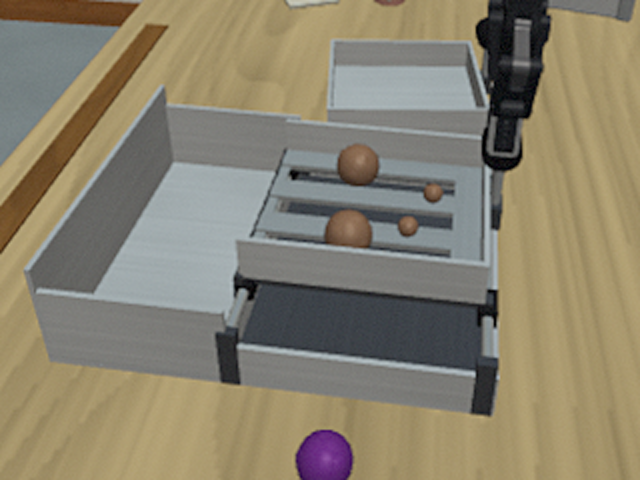

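The knob is gripped at crop (503,145), opening 24 mm, and the tray is level. Now I'll shake it.

```bash
python3 -m pendant '[[0,0,2.4,0,0,0,0],[0,0,-2.4,0,0,0,0],[0,0,-2.4,0,0,0,0],[0,0,2.4,0,0,0,0],[0,0,2.4,0,0,0,0],[0,0,-2.4,0,0,0,0],[0,0,-2.4,0,0,0,0],[0,0,2.4,0,0,0,0],[0,0,2.4,0,0,0,0],[0,0,-2.4,0,0,0,0]]'
python3 -m pendant '[[0,0,-2.4,0,0,0,0],[0,0,2.4,0,0,0,0],[0,0,2.4,0,0,0,0],[0,0,-2.4,0,0,0,0],[0,0,-2.4,0,0,0,0],[0,0,2.4,0,0,0,0],[0,0,2.4,0,0,0,0],[0,0,-2.4,0,0,0,0],[0,0,0,0,0,0,0],[0,0,0,0,0,0,0]]'
python3 -c "
from h import *
q=ctrl.capture('top')
p=ctrl.capture('side');save(p,'e.png',(130,150,450,390),2)
for x in (q,p):
  for l in ('small_a_center','large_a_center'): print([(round(b['p'],2),np.round(b['box'],0)) for b in ctrl.boxes_of(x,l)])"
```

```text
clock: 4.95
ee_pos: [478.3, 145.9, 119.9]
tcp_rot: [0.025, 1.57, -0.016]
contact_force: [-3.2, 1.3, 8.5]
width: 24.1
clock: 5.95
ee_pos: [478.1, 140.6, 119.9]
tcp_rot: [0.024, 1.57, -0.025]
contact_force: [-1.7, -0.5, 5.7]
width: 24.1
[(0.27, array([280., 166., 126., 166.]))]
[(0.73, array([300., 182.,  21.,  18.])), (0.71, array([192., 190.,  19.,  16.]))]
[(0.67, array([319., 260., 145.,  98.]))]
[(0.79, array([305., 232.,  21.,  20.])), (0.77, array([294., 381.,  35.,  30.]))]
```

View pics/e.png

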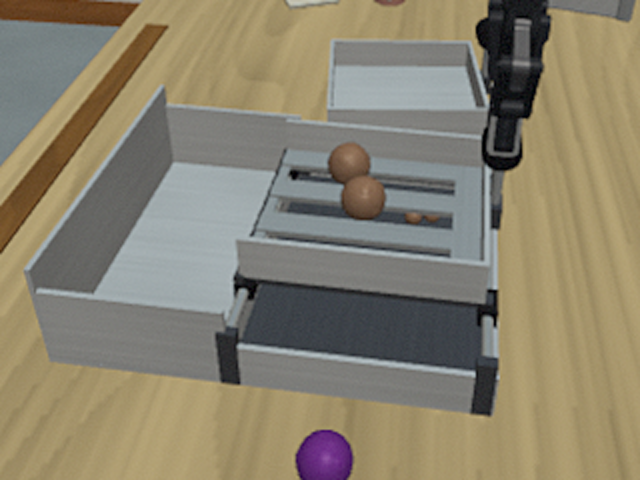

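Two small pebbles show below the middle slot at crop (414,217) and (432,217). The third isn't visible from the side. The large ones are at (349,163) and (363,198). I'll check from the top.

```bash
python3 -c "
from h import *
q=ctrl.capture('top')
f=q['frame'].astype(int)
m=((f[...,0]-f[...,2]>40)&(f[...,0]<190)).astype(np.uint8); m[:, :212]=0;m[:,345:]=0;m[:85]=0;m[250:]=0
k,l,st,c=cv2.connectedComponentsWithStats(m)
for i in range(1,k):
  if st[i][4]>4: print(st[i],c[i].round(1))
save(q,'f.png',(205,75,360,265),3)"
```

```text
[212  85   9 112 785] [215.2 136.7]
[320  85  25   1  25] [332.  85.]
[303 114  42 136 619] [339.  206.7]
[292 176  12  13 115] [297.1 181.8]
[269 184  13  13 122] [275.  189.9]
```

View pics/f.png

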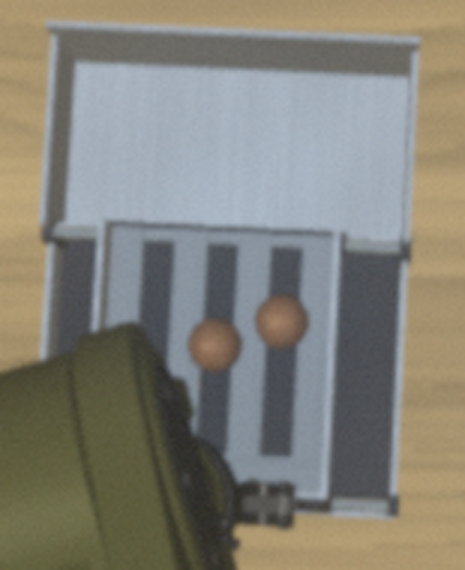

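The arm hides the left half of the tray, where the third pebble began. I'll shake more, then open and step back to check.

```bash
python3 -m pendant '[[0,0,2.4,0,0,0,0],[0,0,-2.4,0,0,0,0],[0,0,-2.4,0,0,0,0],[0,0,2.4,0,0,0,0],[0,0,2.4,0,0,0,0],[0,0,-2.4,0,0,0,0],[0,0,-2.4,0,0,0,0],[0,0,2.4,0,0,0,0],[0,0,2.4,0,0,0,0],[0,0,-2.4,0,0,0,0]]'
python3 -m pendant '[[0,0,-2.4,0,0,0,0],[0,0,2.4,0,0,0,0],[0,0,2.4,0,0,0,0],[0,0,-2.4,0,0,0,0],[0,0,-2.4,0,0,0,0],[0,0,2.4,0,0,0,0],[0,0,2.4,0,0,0,0],[0,0,-2.4,0,0,0,0],[100,0,0,0,0,0,0],[100,0,0,0,0,0,0]]'
python3 -m pendant '[[100,0,0,0,0,0,0],[100,0,0,0,0,0,0],[100,0,0,0,0,0,0],[100,0,0,0,0,0,0]]'
python3 -m pendant '[[100,-2.5,0,0,0,0,0],[100,-4,0,0,0,0,0],[100,-3,0,0,0,0,0],[100,0,-4.5,-2,0,0,0],[100,0,-4.5,-2,0,0,0],[100,0,-4.5,0,0,0,0],[100,0,-4.5,0,0,0,0],[100,0,0,0,0,0,0]]'
python3 -c "
from h import *
q=ctrl.capture('top');p=ctrl.capture('side')
s=np.hstack([cv2.resize(q['frame'][75:265,205:360],None,fx=2.4,fy=2.4,interpolation=2),cv2.resize(p['frame'][190:342,230:400],None,fx=2.4,fy=3,interpolation=2)])
cv2.imwrite('pics/g.png',s[...,::-1])"
```

```text
clock: 7.3
ee_pos: [478.3, 145.9, 119.9]
tcp_rot: [0.024, 1.57, -0.016]
contact_force: [-2.8, 0.7, 9.5]
width: 24.2
clock: 8.3
ee_pos: [477.9, 141.0, 119.3]
tcp_rot: [0.025, 1.571, -0.024]
contact_force: [-0.1, -0.3, 0.4]
width: 51.8
clock: 8.7
ee_pos: [478.0, 141.1, 119.4]
tcp_rot: [0.024, 1.571, -0.024]
contact_force: [0.0, -0.4, -0.1]
width: 85.8
clock: 9.5
ee_pos: [432.1, -42.0, 214.7]
tcp_rot: [0.028, 1.57, -0.031]
contact_force: [-0.3, 0.1, 0.5]
width: 85.1
```

View pics/g.png

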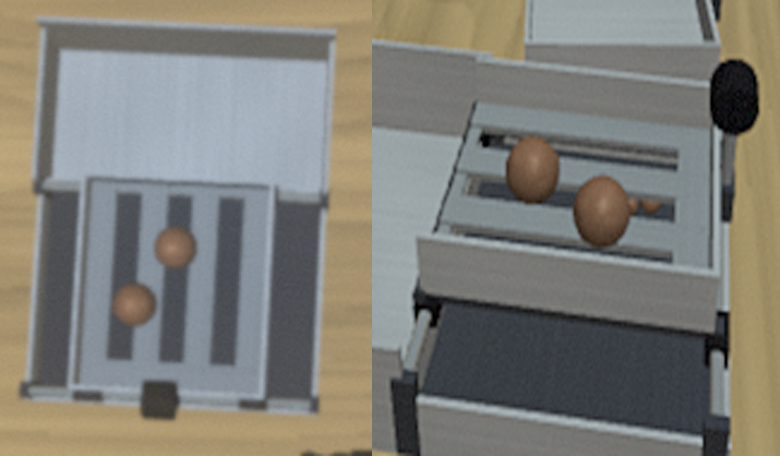

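The top view shows no small pebble on any bar. The large ones are at crop (175,247) and (132,305), and the side view shows two small ones below the middle slot. I'll check the depth of those blobs and look for the third.

```bash
python3 -c "
from h import *
o=np.array([570.5,137,0]);M=R.from_euler('z',-1.9,degrees=True).as_matrix()
for n,(x0,y0,x1,y1) in {'top':(215,85,345,245),'side':(150,200,372,320)}.items():
  q=ctrl.capture(n)
  h=cv2.cvtColor(q['frame'],cv2.COLOR_RGB2HSV)
  m=((h[...,1]>85)&((h[...,0]<14)|(h[...,0]>172))).astype(np.uint8); k=np.zeros_like(m);k[y0:y1,x0:x1]=1
  k,l,st,c=cv2.connectedComponentsWithStats(m*k)
  for i in range(1,k):
    if st[i][4]>2: print(n,st[i],c[i].round(1),[((atz(q,c[i],z)-o)@M).round(0)[:2] for z in (12,73)])
  for l in ('small_a_center',): print([(round(b['p'],2),np.round(b['box'],0)) for b in ctrl.boxes_of(q,l)])
"
```

```text
top [271 173  13  12  86] [276.1 178. ] [array([37.,  9.]), array([30.,  3.])]
top [253 195  14  14 118] [259.5 201.8] [array([-15.,  42.]), array([-19.,  33.])]
[]
side [286 236  21  22 268] [296.2 246.3] [array([ 46., -86.]), array([33., -9.])]
side [314 249  27  23 322] [325.8 260.1] [array([-12., -55.]), array([-18.,  18.])]
side [342 257   8   4  18] [345.3 258.6] [array([-46., -64.]), array([-47.,  10.])]
[(0.55, array([327., 260.,  26.,  23.]))]
```

No small pebble lies on the tray. The visible blobs are clipped by the slot edges, so they are in the pan. I'll regrasp.

```bash
python3 -m pendant '[[100,0,4.6,1,0,0,0],[100,0,4.6,1,0,0,0],[100,0,4.6,1,0,0,0],[100,0,4.6,1,0,0,0],[100,0,0,0,0,0,0],[100,0,0,0,0,0,0]]'
python3 -c "
from h import *
o=ctrl.get_obs();M=R.from_rotvec(o['tcp_rot']).as_matrix();print((np.array([478,141,119.5])-o['ee_pos'])@M)"
```

```text
clock: 10.4
ee_pos: [477.5, 146.8, 214.0]
tcp_rot: [0.02, 1.572, -0.021]
contact_force: [-0.5, -1.5, -0.6]
width: 85.3
[94.45866101 -5.75320234  0.71688521]
```

```bash
python3 -m pendant '[[100,0,-0.6,0,0,0,0],[100,3,0,0,0,0,0],[100,3,0,0,0,0,0],[100,2.2,0,0,0,0,0],[100,1.2,0,0,0,0,0],[100,0,0,0,0,0,0],[0,0,0,0,0,0,0],[0,0,0,0,0,0,0],[0,0,0,0,0,0,0],[0,0,0,0,0,0,0]]'
python3 -m pendant '[[0,0,0,0,0,0,0],[0,0,0,0,0,0,0],[0,0,0,0,0,0,0],[0,0,0,0,0,0,0]]'
python3 -c "
import numpy as np
ths=np.arange(0,0.76,0.075);a=np.arctan2(75,-180)-ths
P=195*np.c_[np.cos(a),np.sin(a)];print(np.c_[ths[1:],np.diff(P,axis=0)/10].round(2))"
```

```text
clock: 11.4
ee_pos: [478.5, 139.2, 121.2]
tcp_rot: [0.024, 1.569, -0.024]
contact_force: [-0.3, -0.3, -0.4]
width: 28.0
clock: 11.8
ee_pos: [478.5, 139.2, 121.4]
tcp_rot: [0.024, 1.569, -0.024]
contact_force: [-0.7, -1.1, 5.4]
width: 24.0
[[0.08 0.61 1.33]
 [0.15 0.71 1.28]
 [0.22 0.8  1.22]
 [0.3  0.89 1.16]
 [0.38 0.98 1.09]
 [0.45 1.06 1.01]
 [0.52 1.13 0.93]
 [0.6  1.2  0.84]
 [0.68 1.26 0.75]
 [0.75 1.31 0.65]]
```

```bash
python3 -m pendant '[[0,-1.33,0,0.61,0,0,0],[0,-1.28,0,0.71,0,0,0],[0,0,0,0,0,0,0]]'
python3 -c "
from h import *
p=ctrl.capture('side');save(p,'i.png',(130,120,450,360),2)"
```

```text
clock: 12.1
ee_pos: [493.6, 138.6, 147.5]
tcp_rot: [0.025, 1.567, -0.025]
contact_force: [6.2, 1.6, -9.4]
width: 23.7
```

View pics/i.png

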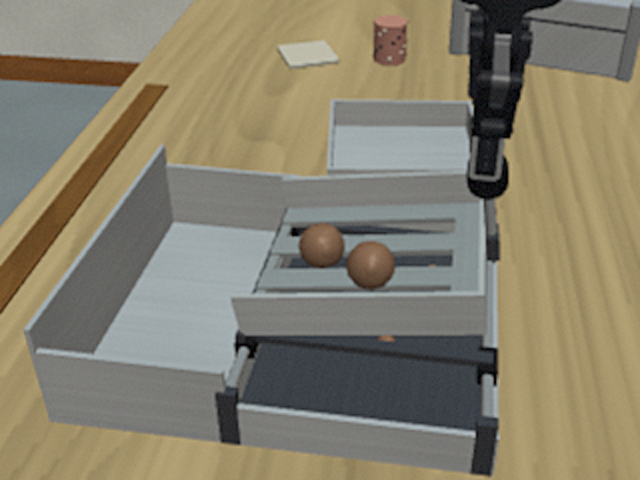

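The tray has risen about 0.15 rad. The third small pebble now shows in the pan under the tray at crop (387,338), and another still shows through the middle slot at (432,265). The two larger ones at (321,245) and (371,265) are still in their slots. I'll keep tipping.

```bash
python3 -m pendant '[[0,-1.22,0,0.8,0,0,0],[0,-1.16,0,0.89,0,0,0],[0,-1.09,0,0.98,0,0,0],[0,-1.01,0,1.06,0,0,0],[0,-0.93,0,1.13,0,0,0],[0,-0.84,0,1.2,0,0,0],[0,-0.75,0,1.26,0,0,0],[0,-0.65,0,1.31,0,0,0],[0,0,0,0,0,0,0],[0,0,0,0,0,0,0]]'
python3 -m pendant '[[0,0,0,0,0,0,0],[0,0,0,0,0,0,0],[0,0,0,0,0,0,0],[0,0,0,0,0,0,0],[0,0,0,0,0,0,0],[0,0,0,0,0,0,0],[0,0,0,0,0,0,0],[0,0,0,0,0,0,0]]'
python3 -c "
from h import *
p=ctrl.capture('side');save(p,'j.png',(130,120,450,360),2)"
```

```text
clock: 13.15
ee_pos: [576.7, 135.4, 220.7]
tcp_rot: [0.024, 1.574, -0.026]
contact_force: [4.9, -1.0, -18.1]
width: 22.8
clock: 13.95
ee_pos: [576.5, 135.4, 220.7]
tcp_rot: [0.023, 1.573, -0.026]
contact_force: [7.6, -1.2, -21.0]
width: 22.9
```

View pics/j.png

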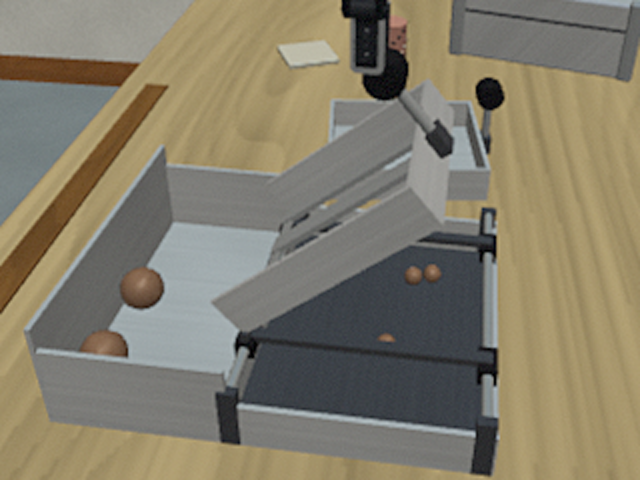

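Both large pebbles are in the bin at (141,288) and (104,348), and all three small ones are in the pan at (413,275), (432,272) and (387,340). The knob has slipped a little in the pads, so I'll lower now along the reverse path.

```bash
python3 -m pendant '[[0,0.65,0,-1.31,0,0,0],[0,0.75,0,-1.26,0,0,0],[0,0.84,0,-1.2,0,0,0],[0,0.93,0,-1.13,0,0,0],[0,1.01,0,-1.06,0,0,0],[0,1.09,0,-0.98,0,0,0],[0,1.16,0,-0.89,0,0,0],[0,1.22,0,-0.8,0,0,0],[0,0,0,0,0,0,0]]'
python3 -m pendant '[[0,0.64,0,-0.35,0,0,0],[0,0.64,0,-0.35,0,0,0],[0,0.5,0,-0.2,0,0,0],[0,0,0,0,0,0,0]]'
python3 -c "
from h import *
p=ctrl.capture('side');save(p,'k.png',(130,120,450,360),2)"
```

```text
clock: 14.9
ee_pos: [483.4, 139.1, 145.8]
tcp_rot: [0.024, 1.581, -0.021]
contact_force: [-18.1, 1.5, 9.8]
width: 23.0
clock: 15.3
ee_pos: [477.1, 139.4, 128.8]
tcp_rot: [0.025, 1.577, -0.022]
contact_force: [-13.4, 0.7, 6.0]
width: 23.1
```

View pics/k.png

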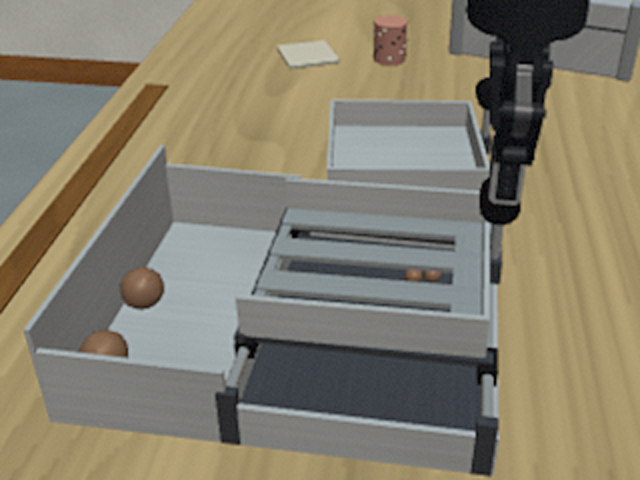

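The tray looks flat again, with its walls in the same pixels as before the tip. I'll release and retreat.

```bash
python3 -m pendant '[[100,0,0,0,0,0,0],[100,0,0,0,0,0,0],[100,0,0,0,0,0,0],[100,0,0,0,0,0,0],[100,0,0,0,0,0,0],[100,0,0,0,0,0,0],[100,-3,0,0,0,0,0],[100,-4,0,0,0,0,0],[100,-4,0,-2,0,0,0],[100,0,0,-4,0,0,0]]'
python3 -m pendant '[[100,0,-4.5,-1,0,0,0],[100,0,-4.5,0,0,0,0],[100,0,-4.5,0,0,0,0],[100,0,0,0,0,0,0],[100,0,0,0,0,0,0],[100,0,0,0,0,0,0]]'
python3 -c "
from h import *
q=ctrl.capture('top');p=ctrl.capture('side')
s=np.hstack([cv2.resize(q['frame'][75:265,205:475],None,fx=1.5,fy=2.2,interpolation=2),cv2.resize(p['frame'][150:359,130:400],None,fx=1.4,fy=2,interpolation=2)])
cv2.imwrite('pics/l.png',s[:418][...,::-1]) 
print(ctrl.boxes_of(q,'blank_pan'))" 
```

```text
clock: 16.35
ee_pos: [426.6, 141.9, 243.8]
tcp_rot: [0.028, 1.562, -0.023]
contact_force: [0.3, 0.3, 1.0]
width: 85.7
clock: 16.95
ee_pos: [408.1, 6.6, 238.7]
tcp_rot: [0.024, 1.571, -0.024]
contact_force: [0.4, 0.2, 0.6]
width: 85.2
[{'box': [415.4, 206.4, 84.5, 96.1], 'p': 0.92}]
```

View pics/l.png

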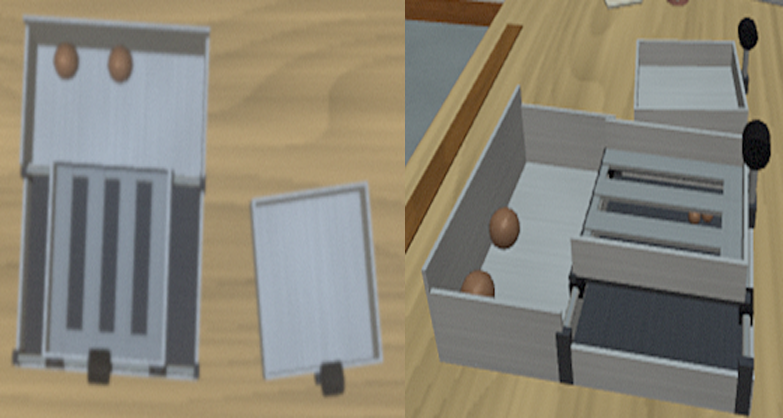

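The tray is flat and empty. The large pebbles are in the bin at (66,60) and (120,63), the small ones are in the pan, the blank pan hasn't moved, and the arm is clear.

```bash
python3 -c "
from bench import ctrl
print(ctrl.sign_off())"
```

```text
the job is handed in; nothing more can be done
None
```

I gripped the riddle's knob and shook the tray in two bouts. I then let go and stepped back to check the bars were clear, regrasped, and tipped the tray to about 0.75 rad. After laying it flat again I released it and handed the job in at about 17 s.

- **Small pebbles:** while the tray was tipped, all three could be seen in the fine pan. The last pictures show two of them through the middle slot; the third was out of sight under the bars.
- **Large pebbles:** both lie in the coarse bin.
- **Tray:** it looks flat, judged by eye from its outline; I did not measure the angle.
- **Blank pan:** its detected box shifted by about 1–2 px (roughly 2–3 mm), within detection scatter, so I take it as unmoved.
- **Robot:** clear of everything, with contact force under 1 N.

Two checks disagreed or went less than cleanly. The network still reported a small pebble with 0.55 confidence after the shaking, but that box was a large one. The knob slipped slightly in the pads at full tip, without consequence.

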